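# Sort tested battery packs into the charging and discharging cradles

### The job

The crime-scene lamp's battery packs have been tested and tagged: seat the green-tagged pack (passed) in the charging cradle with the green plates and the red-tagged one (failed) in the discharging cradle with the red plates. Push each pack's brass contacts, nose low and tail raised, against the sprung contact block until you feel its end stop (firmly, without ramming it), lower the tail inside the lip, let the springs push it home under the lip, and press the pack down so that it lies flat on the nest floor. Leave the yellow-tagged pack (not yet tested), the loupe, the slide box and the tweezers where they are.

Things in the scene. Friction and masses are not known exactly. Their poses are not given: they have to be found in the camera images.
- pack_green: Green-tagged flat black battery pack, 96 (x) x 46 (y) x 24 mm high, 0.13-0.25 kg. Origin: centre of the underside; +x points to the nose, the end face with three brass contacts; -x to the tail (thin ridges across its top). Grip it firmly (about 40 N) from above across the 46 mm, near the middle. On top: green tag, white tick.
- pack_green_nose (a point): centre of the green-tagged pack's nose face: 48 mm ahead (+x) of the pack's origin, 12 mm up
- pack_red: Red-tagged flat black battery pack, 96 (x) x 46 (y) x 24 mm high, 0.13-0.25 kg. Origin: centre of the underside; +x points to the nose, the end face with three brass contacts; -x to the tail (thin ridges across its top). Grip it firmly (about 40 N) from above across the 46 mm, near the middle. On top: red tag, white cross.
- pack_red_nose (a point): centre of the red-tagged pack's nose face: 48 mm ahead (+x) of the pack's origin, 12 mm up
- pack_yellow: Yellow-tagged (leave alone) flat black battery pack, 96 (x) x 46 (y) x 24 mm high, 0.13-0.25 kg. Origin: centre of the underside; +x points to the nose, the end face with three brass contacts; -x to the tail (thin ridges across its top). Grip it firmly (about 40 N) from above across the 46 mm, near the middle. On top: yellow tag, a bar.
- cradle_charge: Fixed sprung battery cradle, white, green plates with tick. Origin: on the desk under the middle of a seated pack; x runs from the tail wall (-x) to the contact block (+x). A seated pack has the same axes, its origin at (0, 0, 10 mm): nest floor 10 mm up, only 34 mm wide for |x| < 26 mm so that fingers pass beside the pack. Body x -60 to 102, y +-35, up to 47 mm.
- charge_lip (a point): Charging cradle: middle of the lip's inner edge, underside (x = -43.5, z = 36 mm in the cradle). Lip 36 mm wide, 4 mm thick, top 40 mm up as the tail wall, whose inner face is at x = -48: it covers 4.5 mm of a seated pack's tail, 2 mm above it. Guides 24 mm high stand 2 mm beside the pack at x -50 to -30 and 30 to 52. Pack goes in nose down, tail raised about 25 degrees to pass over the lip.
- charge_contacts: Charging cradle: sprung contact block; origin: middle of its face (36 mm wide, z 13-36 mm), at x = 43 mm in the cradle when out, 48 with a seated pack, 57 at its end stop; 1 N per mm (14 N at the stop). Housing roof, underside 40 mm up, over x 52-102. A tilting pack's diagonal is 99 mm, lip edge to stop 100.5: hold the block near its stop while the tail comes down. Never over 60 N.
- cradle_discharge: Fixed sprung battery cradle, grey, red plates with cross, fins. Origin: on the desk under the middle of a seated pack; x runs from the tail wall (-x) to the contact block (+x). A seated pack has the same axes, its origin at (0, 0, 10 mm): nest floor 10 mm up, only 34 mm wide for |x| < 26 mm so that fingers pass beside the pack. Body x -60 to 102, y +-35, up to 54 mm.
- discharge_lip (a point): Discharging cradle: middle of the lip's inner edge, underside (x = -43.5, z = 36 mm in the cradle). Lip 36 mm wide, 4 mm thick, top 40 mm up as the tail wall, whose inner face is at x = -48: it covers 4.5 mm of a seated pack's tail, 2 mm above it. Guides 24 mm high stand 2 mm beside the pack at x -50 to -30 and 30 to 52. Pack goes in nose down, tail raised about 25 degrees to pass over the lip.
- discharge_contacts: Discharging cradle: sprung contact block; origin: middle of its face (36 mm wide, z 13-36 mm), at x = 43 mm in the cradle when out, 48 with a seated pack, 57 at its end stop; 1 N per mm (14 N at the stop). Housing roof, underside 40 mm up, over x 52-102. A tilting pack's diagonal is 99 mm, lip edge to stop 100.5: hold the block near its stop while the tail comes down. Never over 60 N.
- loupe: black loupe standing upright, 38 mm across, 41 mm high; bystander; origin under its centre
- slide_box: white and blue slide box, 33 x 86 x 46 mm; bystander; origin under its centre
- tweezers: steel tweezers lying on edge, 12 x 122 x 10 mm; bystander; origin under their centre

How it is judged (in metres and radians):
At the end, for the whole second after the job is handed in: Green-tagged pack at rest in the charging cradle, red-tagged pack in the discharging cradle: each flat (0.06 rad) on the nest floor (2 mm), nose to the contact block, within 4 mm of the centre line and 2 mm of the tail wall, so its tail is under the lip; nothing held (x of pack_green in the frame of cradle_charge between -0.0025 and 0.002 m and y of pack_green in the frame of cradle_charge between -0.004 and 0.004 m and z of pack_green in the frame of cradle_charge between 0.008 and 0.012 m and x of pack_green_nose in the frame of cradle_charge above 0.044 m and angle between each of pack_green, pack_red's own z axis and vertical below 0.06 rad and linear speed of each of pack_green, pack_red below 0.01 m/s and angular speed of each of pack_green, pack_red below 0.1 rad/s and x of pack_red in the frame of cradle_discharge between -0.0025 and 0.002 m and y of pack_red in the frame of cradle_discharge between -0.004 and 0.004 m and z of pack_red in the frame of cradle_discharge between 0.008 and 0.012 m and x of pack_red_nose in the frame of cradle_discharge above 0.044 m); the robot touches nothing.
It fails at once if a sprung contact block is rammed with more than 60 N by a pack (contact force between any of pack_green, pack_red and charge_contacts above 60 N or contact force between any of pack_green, pack_red and discharge_contacts above 60 N).
It fails at once if the yellow-tagged pack is moved more than 20 mm (distance of pack_yellow from where it was at the start of the episode above 0.02 m).
It fails at once if the loupe, slide box or tweezers are moved more than 20 mm (distance of any of loupe, slide_box, tweezers from where it was at the start of the episode above 0.02 m).
It also fails if it takes over 72 s, if anything falls off the work surface, if the arm or the gripper's body presses on something with over 40 N, if the wrist force passes 120 N, or if a joint passes its speed limit or range.

### The arm

A 7-joint arm with a two-finger parallel gripper is mounted at the origin on a cart in front of the work surface, level with it; the furniture and walls round the work are solid. World frame = base frame: x ahead of the robot, y to its left, z up, the work surface at z = 0. Lengths are in mm, angles in rad, forces in N, time in s.
With the tool pointing down it reaches from about 350 to 900 mm from the base axis. Payload 7.2 kg.
Tool frame: the origin (TCP) lies on the centre line of the jaws, within the pads' length; the fingertips stand 25 mm ahead of it and the grasp point (between the pads) lies 6 mm ahead of it; z points along the fingers, y is the line along which they close (so a half turn about z gives the same grasp; the last joint's range is limited). The gripper opens to 88 mm and grips with 3 to 60 N. Pads are 20 mm wide; open, the fingers measure 115 mm over their backs; the gripper's body (75 mm by 178 mm) begins 61 mm behind the grasp point.
Start: joints at [-0.068, 0.411, -0.013, 1.596, 0.006, 1.134, -0.082], TCP at [625.003, -0.011, 247.653] pointing down, gripper open.
Joint ranges: [-2.95, 2.95], [-0.29, 1.99], [-1.47, 1.44], [0.14, 2.54], [-1.03, 4.17], [0.13, 1.85], [-2.86, 2.86]. Speed limits (rad/s): [2.39, 2.39, 3.01, 3.01, 3.14, 3.14, 3.14].

### API

Orientations are given as a unit quaternion [w, x, y, z].
In Python, from rig import r gives the robot as it stands. The module is installed in compiled form; this text tells all that it offers.
- The arm moves only by the tool apply_moves, never from a script. Its argument "rows" is one flat list of numbers, 5 for each row, row after row: the closure, from -1 (fully open) to 1 (shut), then the shift along the tool's x, y, z each as a share of 0.025 m, from -1 to 1, then the turn about the tool's z as a share of 5 degrees, from -1 to 1. In form: [hand, dx, dy, dz, roll, hand, dx, dy, dz, roll, ...]. A call has 1 to 12 rows; each row shifts and turns the commanded pose from where the row before left it, along the tool's axes as they then stand; what a row does not reach is not made up. A row lasts 1/12 s, in which the tool goes at most 41.7 mm and 7.16 degrees, less where a joint would pass 70% of its speed; a pose out of reach is approached as far as the arm can. A call with a number of a shift or a turn outside -1 to 1 is refused whole. A call with a gripper value outside its range is refused whole. The fingers move at their own pace and stop on an object; "force" is the grip in N (left out, the last holds). Time passes only in rows, so rows that do not move let the fingers close. It gives the time, the measured TCP pose, the force, the opening and the grip force at its end, in the units of the state.
- r.get_obs(): the state, without advancing time (a new reading comes with each control period).
- r.snapshot(name): name is "scene" or "side" or "wrist"; returns a dict with "img" (400x640x3 uint8, red, green, blue), "fx", "fy", "cx", "cy" (pixels), "dist" ([k1, k2, p1, p2, k3] as OpenCV has them; the pictures are not rectified), "rvec" (rotation vector, rad) and "tvec" (3), from world to camera coordinates, as OpenCV has them; the wrist camera has in their place "mount" (4x4, takes a point from camera to tool coordinates, whose origin is the TCP and whose axes are the flange's). Camera axes: x right, y down, z forward; pixel columns grow to the right and rows downward; lengths in mm; the calibration is good to about 2 mm. A picture is of the moment at which its call begins: read the wrist's pose just before it. There is no depth.
- r.close_job(): hands the job in; it is judged then, once.
Trained networks look in a picture, given as the dict that the camera call returned (one of the last four; its "shot" number tells which), for a name from the list of things; names that differ only in an ending like _2 or _b are one class to them, and where a whole thing is asked for, a point or a joint stands for the part that bears it (a point fixed in the world has none). Each returns a list of dicts, best first, with "score" (0 to 1); they miss things now and then, are a little off and sometimes report something else, mostly with a low value. They report only what shows in the picture. A call takes as long as a camera call.
- r.spot_in(picture, name): "extent" ([left, top, right, bottom] in pixels, round what is visible of it).
- r.cut_out(picture, name): "mask" (400x640 bool, what is visible of it) and "extent" ([left, top, right, bottom] in pixels, round what is visible of it).
- r.place_of(picture, name): "xy" ([column, row] in pixels: a listed point, or the origin of a listed thing).
The state is a dict: "clock": time; "q": joint angles; "joint_velocities": joint speeds; "tau": joint torques, N m; "tool_pos": TCP position; "ee_rot": TCP orientation; "wrist_force": force on the tool from outside, world axes, zero at the start; "wrist_torque": the same for the moment, N m; "width": finger opening in mm; "finger_force": force on a finger pad.
Only numpy, scipy, OpenCV 4.12 (cv2) and the standard library are available. Lean on these libraries where they do the work, as an engineer would, in place of code of your own. Each camera call takes 0.05 s, during which the arm holds its last target. There are 200 camera calls.

## Working session

There is one attempt and no reset: what is moved stays moved. The work goes in short steps, Python scripts to look and compute and a tool call to move; the robot and the scene stay as the last step left them, time stands still between calls to the robot, and variables do not carry over. Pictures are saved under pics/ and viewed, at most 10 in all, crops included, and the job is handed in when it is done.

Besides the shell and the picture viewer there is one more tool, called after "Emit:" as name(argument=value, ...) on one line, values as JSON. apply_moves: Moves the arm, as the interface text tells. Shift numbers are shares of 0.025 m and turn numbers shares of 5 degrees, none past 1 either way. Its arguments: {"type":"object","properties":{"rows":{"type":"array"},"force":{"type":"number"}},"required":["rows"]}

```bash
mkdir -p pics; cat > h.py <<'E'
from rig import r
import numpy as np, cv2
from scipy.spatial.transform import Rotation as R
def cam(s,o=None):
    K=np.array([[s["fx"],0,s["cx"]],[0,s["fy"],s["cy"]],[0,0,1.]]);D=np.array(s["dist"],float)
    if "mount" in s:
        M=np.array(s["mount"]);T=np.eye(4);q=o["ee_rot"];T[:3,:3]=R.from_quat([q[1],q[2],q[3],q[0]]).as_matrix();T[:3,3]=o["tool_pos"]
        W=np.linalg.inv(T@M)
    else:
        W=np.eye(4);W[:3,:3]=cv2.Rodrigues(np.array(s["rvec"],float))[0];W[:3,3]=np.ravel(s["tvec"])
    return K,D,W
def ray(s,px,z,o=None):
    K,D,W=cam(s,o);p=cv2.undistortPoints(np.array(px,float).reshape(-1,1,2),K,D)[:,0]
    d=np.c_[p,np.ones(len(p))]@W[:3,:3];c=-W[:3,:3].T@W[:3,3]
    return c+d*((z-c[2])/d[:,2])[:,None]
def proj(s,P,o=None):
    K,D,W=cam(s,o);return cv2.projectPoints(np.array(P,float).reshape(-1,1,3),cv2.Rodrigues(W[:3,:3])[0],W[:3,3],K,D)[0][:,0]
def st():
    o=r.get_obs();return o
def save(s,n):cv2.imwrite(f"pics/{n}.png",cv2.cvtColor(s["img"],cv2.COLOR_RGB2BGR))
NM={"pack_green":0,"pack_red":0,"pack_yellow":0,"pack_green_nose":12,"pack_red_nose":12,"cradle_charge":0,"charge_lip":36,"charge_contacts":24.5,"cradle_discharge":0,"discharge_lip":36,"discharge_contacts":24.5,"loupe":0,"slide_box":0,"tweezers":0}
E
cat > a.py <<'E'
from h import *
o=st();print(o["ee_rot"],o["clock"])
for c in ["scene","side","wrist"]:
    o=st();s=r.snapshot(c);save(s,c+"0");print(c)
    if "mount" in s: print(np.round(s["mount"],3).tolist())
    else: print("campos",np.round(-cam(s)[2][:3,:3].T@cam(s)[2][:3,3]))
    for n,z in NM.items():
        for d in r.place_of(s,n)[:2]:
            print(n,round(d["score"],2),np.round(d["xy"]),np.round(ray(s,d["xy"],z,o)[0][:2],1))
E
python3 a.py; python3 -c "
import cv2,numpy as np
cv2.imwrite('pics/m0.png',cv2.resize(np.vstack([cv2.imread('pics/scene0.png'),cv2.imread('pics/side0.png')]),(480,600),interpolation=cv2.INTER_AREA))"
```

```text
[-5.13086769e-04  7.07091712e-01  7.07121408e-01 -6.01499869e-04] 0.0
scene
campos [180. 661. 701.]
pack_green 0.61 [297. 315.] [482.7 243.1]
pack_red 0.58 [282. 212.] [673.7  10.6]
pack_yellow 0.95 [415. 166.] [ 464.6 -325. ]
pack_yellow 0.47 [228. 238.] [728.1 144. ]
pack_green_nose 0.72 [277. 292.] [541.  223.6]
pack_red_nose 0.68 [276. 198.] [706.6 -14.5]
cradle_charge 0.95 [335. 273.] [471. 117.]
charge_lip 0.69 [352. 263.] [439.  105.3]
charge_contacts 0.42 [312. 259.] [520.  124.8]
cradle_discharge 0.75 [389. 224.] [433.3 -76.7]
discharge_lip 0.68 [404. 224.] [391.5 -54. ]
discharge_lip 0.42 [372. 209.] [475.6 -66.9]
discharge_contacts 0.72 [373. 210.] [476.8 -77.6]
discharge_contacts 0.52 [212. 291.] [645.  290.5]
loupe 0.6 [228. 240.] [725.8 147.5]
slide_box 0.55 [355. 265.] [444.   75.7]
tweezers 0.76 [209. 290.] [668.  279.4]
tweezers 0.31 [402. 220.] [ 412.2 -105.8]
side
campos [ 279. -948.  465.]
pack_green 0.77 [260. 187.] [493.  253.8]
pack_green 0.23 [316. 176.] [670.1 297.2]
pack_red 0.55 [350. 214.] [671.2  18. ]
pack_yellow 0.98 [311. 301.] [ 476.2 -306.3]
pack_gre
[... 487 characters left out ...]
[[0.001, -0.966, -0.257, 69.615], [1.0, 0.001, -0.0, -1.172], [0.001, -0.257, 0.966, -137.636], [0.0, 0.0, 0.0, 1.0]]
pack_red 0.67 [359. 169.] [676.5   9.1]
pack_yellow 0.57 [221. 369.] [ 466.7 -315.6]
pack_green_nose 0.49 [138. 230.] [379.9 -71.7]
pack_red_nose 0.71 [384. 196.] [708.1 -24.2]
cradle_charge 0.79 [195.  78.] [472.4 120.5]
charge_lip 0.9 [146.  90.] [429.9 104.1]
charge_contacts 0.63 [222.  65.] [514.6 131.2]
cradle_discharge 0.67 [183. 225.] [436.9 -69.5]
discharge_lip 0.96 [138. 228.] [395.8 -60.6]
discharge_contacts 0.68 [207. 241.] [478.1 -82.5]
discharge_contacts 0.64 [192.  80.] [478.3 115.7]
loupe 0.65 [409.  58.] [732.1 143.7]
slide_box 0.84 [353. 320.] [ 675.4 -221. ]
```

View pics/scene0.png

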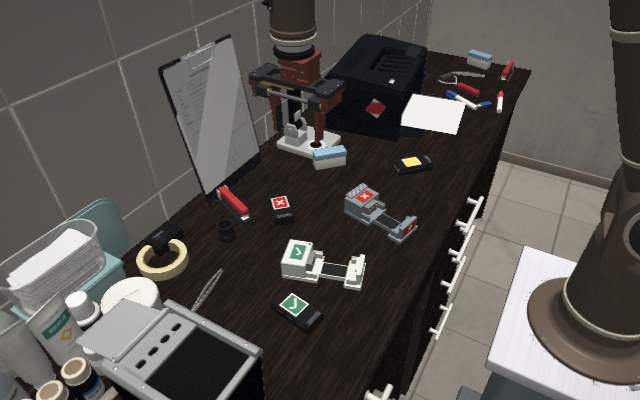

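View pics/side0.png

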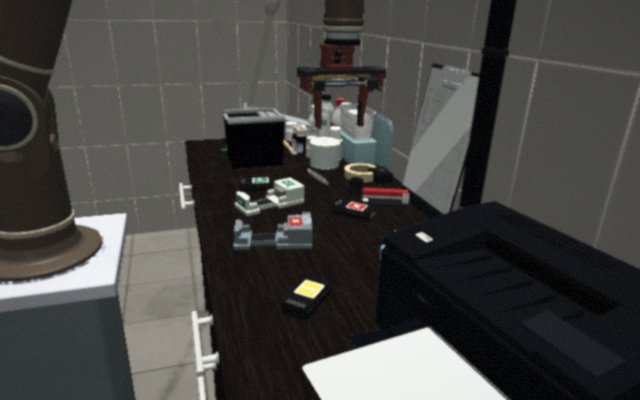

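Emit:
apply_moves(rows=[-1,0.4,1,0,0,-1,0,1,0,0,-1,0,0,1,-1,-1,0,0,1,-1,-1,0,0,1,-1,-1,0,0,0,-1,-1,0,0,0,-1,-1,0,0,0,-1,-1,0,0,0,-1,-1,0,0,0,-1,-1,0,0,0,0,-1,0,0,0,0], force=40)

```text
clock: 3.25
tool_pos: [675.0, 9.9, 172.6]
ee_rot: [-0.0, 0.424, 0.906, 0.0]
wrist_force: [-0.1, -0.3, 0.7]
width: 88.1
finger_force: 0.0
```

```bash
cat > b.py <<'E'
import sys
from h import *
o=st();s=r.snapshot("wrist");save(s,sys.argv[1])
T=R.from_quat(np.roll(o["ee_rot"],-1)).as_matrix()
print(o["clock"],np.round(o["tool_pos"],1),"toolx yaw",round(np.degrees(np.arctan2(T[1,0],T[0,0])),2),"tilt",round(np.degrees(np.arccos(-T[2,2])),2))
for n in sys.argv[2:]:
    for d in r.place_of(s,n)[:2]:
        print(n,round(d["score"],2),np.round(d["xy"]),np.round(ray(s,d["xy"],NM[n],o)[0][:2],1))
    if NM[n]==0 and n[:4]=="pack":
      for d in r.cut_out(s,n)[:1]:
        c=max(cv2.findContours(d["mask"].astype(np.uint8),0,2)[0],key=cv2.contourArea)[:,0]
        P=ray(s,c,24 if n.startswith("pack") else 0,o)[:,:2]
        a=cv2.minAreaRect(P.astype(np.float32));print(" rect@24",d["extent"],a, np.round(cv2.boxPoints(a)).tolist())
E
python3 b.py w1 pack_red pack_red_nose slide_box loupe
```

```text
3.25 [675.    9.9 172.6] toolx yaw 129.84 tilt 0.01
pack_red 0.89 [323. 187.] [675.7  13.7]
 rect@24 [295.6, 144.3, 347.2, 241.9] ((674.5598754882812, 12.551475524902344), (47.28002166748047, 97.49112701416016), 45.251686096191406) [[623.0, 30.0], [693.0, -39.0], [726.0, -5.0], [657.0, 64.0]]
pack_red_nose 0.74 [ 23. 281.] [ 476.1 -295.7]
pack_red_nose 0.65 [327. 235.] [710.9 -21.7]
slide_box 0.68 [202. 327.] [ 675.6 -216.4]
loupe 0.56 [446. 128.] [732.5 142.2]
```

View pics/w1.png

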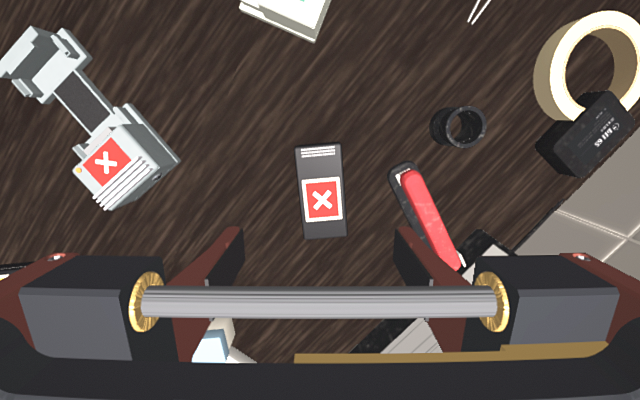

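Emit:
apply_moves(rows=[-1,0.09,0.06,1,-1,-1,0,0,1,0,-1,0,0,1,0,-1,0,0,1,0,-1,0,0,1,0,-1,0,0,0.82,0,-1,0,0,0,0,1,0,0,0,0,1,0,0,0,0,1,0,0,0,0,1,0,0,0,0,1,0,0,0,0], force=40)

```text
clock: 4.55
tool_pos: [674.8, 12.7, 27.4]
ee_rot: [0.0, 0.383, 0.924, 0.0]
wrist_force: [-0.2, -0.6, -1.0]
width: 58.2
finger_force: 0.0
```

Emit:
apply_moves(rows=[1,0,0,0,0,1,0,0,0,0,1,0,0,0,0,1,0,0,0,0,1,0,0,0,0,1,0,0,-0.5,0,1,0,0,-1,0,1,0,0,-1,0,1,0,0,-1,0,1,0,0,-1,0,1,0,0,-1,0,1,0,0,0,0])

```text
clock: 5.55
tool_pos: [677.3, 12.9, 171.2]
ee_rot: [0.004, 0.383, 0.924, 0.002]
wrist_force: [0.9, 0.5, -0.9]
width: 45.9
finger_force: 40.0
```

Emit:
apply_moves(rows=[1,0.48,-1,0,-1,1,0.42,-1,0,-1,1,0.36,-1,0,-1,1,0.3,-1,0,-1,1,0.2,-1,0,-1,1,0.1,-1,0,-1,1,0.1,-1,0,0,1,0,-1,0,0,1,0,-1,0,0,1,0,0,0,0])

```text
clock: 6.38
tool_pos: [533.6, -163.3, 164.4]
ee_rot: [-0.001, 0.134, 0.991, -0.002]
wrist_force: [1.2, -1.3, -1.4]
width: 46.1
finger_force: 40.0
```

```bash
python3 b.py w2 cradle_discharge discharge_lip discharge_contacts
```

```text
6.3833 [ 533.6 -163.3  164.4] toolx yaw 164.62 tilt 0.2
cradle_discharge 0.57 [387.  68.] [434.6 -70.6]
discharge_lip 0.76 [401.   6.] [395.4 -58.1]
discharge_contacts 0.7 [391. 117.] [478.1 -81.6]
```

View pics/w2.png

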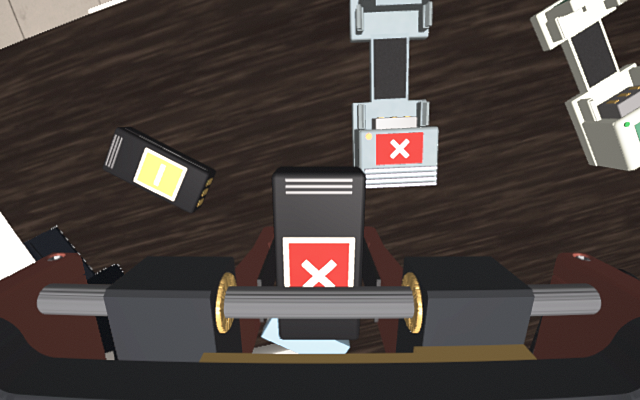

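Emit:
apply_moves(rows=[1,0.6,1,0,0,1,0.6,1,0,0,1,0.32,0.5,0,0,1,0,0,0,0,1,0,0,0,0,1,0,0,0,0])

```text
clock: 7.08
tool_pos: [515.8, -86.8, 164.8]
ee_rot: [0.0, 0.13, 0.992, -0.0]
wrist_force: [1.1, 0.2, -1.7]
width: 45.8
finger_force: 40.0
```

```bash
python3 b.py w3 cradle_discharge discharge_lip discharge_contacts; python3 -c "
import cv2
i=cv2.imread('pics/w3.png')[0:250,180:460];cv2.imwrite('pics/w3c.png',cv2.resize(i,None,fx=2.4,fy=2.4,interpolation=2))"
```

```text
7.0833 [515.8 -86.8 164.8] toolx yaw 165.06 tilt 0.03
cradle_discharge 0.66 [315. 109.] [434.9 -69.9]
cradle_discharge 0.26 [632. 126.] [531.3 244.4]
discharge_lip 0.76 [312.  58.] [396.1 -61.1]
discharge_contacts 0.61 [316. 158.] [478.5 -80.6]
```

View pics/w3c.png

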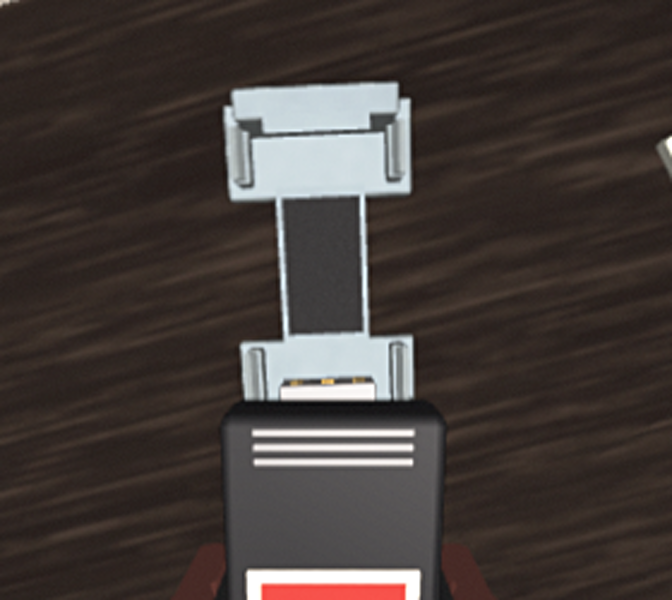

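```bash
cat > fit.py <<'E'
from h import *
from scipy.optimize import least_squares
def fit(s,o,px,cr,g):
    px=np.array(px,float);cr=np.array(cr,float)
    def P(p):
        c,sn=np.cos(p[2]),np.sin(p[2]);return np.c_[p[0]+c*cr[:,0]-sn*cr[:,1],p[1]+sn*cr[:,0]+c*cr[:,1],cr[:,2]]
    f=lambda p:(proj(s,P(p),o)-px).ravel()
    q=least_squares(f,g,x_scale=[1,1,.01],loss="soft_l1");print("x,y,yaw",np.round(q.x[:2],1),np.degrees(q.x[2]).round(2));print(np.round(f(q.x).reshape(-1,2),1).tolist());return q.x
E
cat > c.py <<'E'
from fit import *
o=st();s=r.snapshot("wrist")
px=np.array([(228,200),(411,192),(241,342),(413,335),(277,198),(367,193),(287,336),(369,334)])/2.4+[180,0]
cr=[(-26,-35,10),(-26,35,10),(26,-35,10),(26,35,10),(-26,-17,10),(-26,17,10),(26,-17,10),(26,17,10)]
x=fit(s,o,px,cr,[436,-72,-.26])
for c in [(-43.5,18,40),(-43.5,-18,40),(43,-18,36),(43,18,36)]:
    P=[x[0]+np.cos(x[2])*c[0]-np.sin(x[2])*c[1],x[1]+np.sin(x[2])*c[0]+np.cos(x[2])*c[1],c[2]];print(c,(proj(s,P,o)[0]-[180,0])*2.4)
E
python3 c.py
```

```text
x,y,yaw [437.1 -70.9] -12.51
[[0.9, 0.7], [0.4, 0.5], [-0.3, -1.6], [0.5, -1.9], [-0.1, 0.5], [-0.8, 0.9], [-0.9, 0.0], [0.2, -0.7]]
(-43.5, 18, 40) [370.1944311  129.20525563]
(-43.5, -18, 40) [264.04590261 134.28786582]
(43, -18, 36) [280.33934558 386.78822245]
(43, 18, 36) [376.99706859 382.55853021]
```

Emit:
apply_moves(rows=[1,0,0,0,-0.49,1,0.94,-0.06,0,0,1,0.94,0,0,0,1,0.94,0,0,0,1,0.93,0,0,0,1,0,0,0.9,0,1,0,0,0.9,0,1,0,0,0.9,0,1,0,0,0.9,0,1,0,0,0,0,1,0,0,0,0])

```text
clock: 8.25
tool_pos: [422.9, -68.1, 74.2]
ee_rot: [-0.001, 0.109, 0.994, 0.0]
wrist_force: [0.3, 0.0, -0.5]
width: 45.4
finger_force: 40.0
```

```bash
cat > d.py <<'E'
import sys
from h import *
# predicted tail corners of the held pack for tilt th (deg), pivot 12 up; tool coords
o=st();s=r.snapshot("wrist");save(s,sys.argv[1]);M=np.linalg.inv(np.array(s["mount"]))
K=np.array([[s["fx"],0,s["cx"]],[0,s["fy"],s["cy"]],[0,0,1.]]);D=np.array(s["dist"],float)
for th in map(float,sys.argv[2:]):
    t=np.radians(th);Q=[]
    for x,z in [(48,12),(48,-12),(15,12)]:   # tail dir, up from middle
        for y in(-23,23): Q.append([x*np.cos(t)-z*np.sin(t),y,15.4-(x*np.sin(t)+z*np.cos(t))])
    p=cv2.projectPoints(np.array(Q),cv2.Rodrigues(M[:3,:3])[0],M[:3,3],K,D)[0][:,0];print(th,np.round(p).tolist())
T=R.from_quat(np.roll(o["ee_rot"],-1)).as_matrix()
print(o["clock"],np.round(o["tool_pos"],1),np.degrees(np.arctan2(T[1,0],T[0,0])).round(2),np.round(o["wrist_force"],1),o["width"])
E
python3 d.py w4 0
```

```text
0.0 [[272.0, 171.0], [368.0, 171.0], [279.0, 164.0], [361.0, 164.0], [275.0, 236.0], [365.0, 236.0]]
8.25 [422.9 -68.1  74.2] 167.44 [ 0.3  0.  -0.5] 45.35793723306282
```

View pics/w4.png

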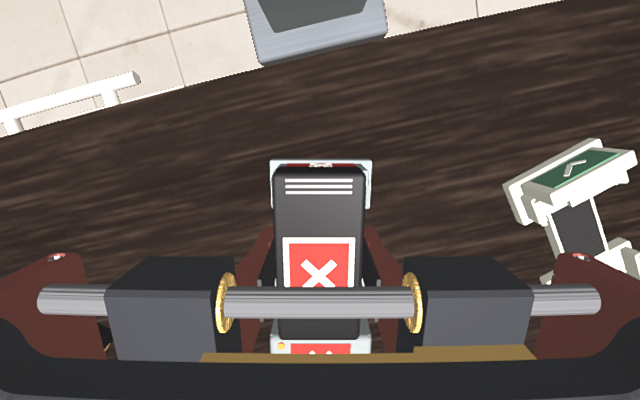

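Emit:
apply_moves(rows=[1,0,0,0.15,0,1,0,0,0.1,0,1,0,0,0.08,0,1,0,0,0.08,0,1,0,0,0.08,0,1,0,0,0.08,0,1,0,0,0.08,0,1,0,0,0.08,0,1,0,0,0,0], force=20)

```text
clock: 9.05
tool_pos: [426.0, -68.5, 57.5]
ee_rot: [0.002, 0.109, 0.994, -0.0]
wrist_force: [2.7, -1.4, 4.0]
width: 45.9
finger_force: 20.0
```

```bash
python3 d.py w5 0 10 22
```

```text
0.0 [[272.0, 171.0], [368.0, 171.0], [279.0, 164.0], [361.0, 164.0], [275.0, 236.0], [365.0, 236.0]]
10.0 [[270.0, 180.0], [371.0, 180.0], [276.0, 164.0], [364.0, 164.0], [274.0, 242.0], [366.0, 242.0]]
22.0 [[267.0, 196.0], [374.0, 196.0], [273.0, 167.0], [367.0, 167.0], [274.0, 250.0], [366.0, 250.0]]
9.05 [426.  -68.5  57.5] 167.44 [ 2.7 -1.4  4. ] 45.91690462484742
```

View pics/w5.png

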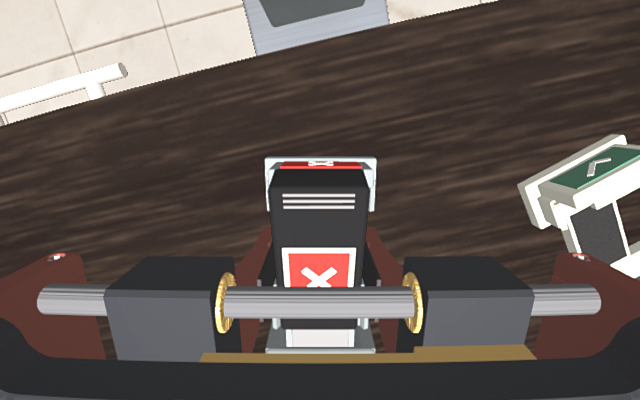

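Emit:
apply_moves(rows=[1,0.06,0,0.06,0,1,0.06,0,0.06,0,1,0,0,0.04,0,1,0,0,0,0])

```text
clock: 9.43
tool_pos: [424.4, -68.2, 53.9]
ee_rot: [0.004, 0.11, 0.994, -0.0]
wrist_force: [7.0, -4.3, 5.3]
width: 46.0
finger_force: 20.0
```

Emit:
apply_moves(rows=[1,0,0,0,0,1,0,0,0,0,1,0,0,-0.12,0,1,0,0,0,0], force=40)

```text
clock: 9.77
tool_pos: [420.3, -67.3, 55.8]
ee_rot: [-0.0, 0.109, 0.994, -0.0]
wrist_force: [0.3, 0.4, -1.0]
width: 45.9
finger_force: 40.0
```

```bash
python3 d.py w6 15 18 22
```

```text
15.0 [[268.0, 186.0], [372.0, 186.0], [275.0, 165.0], [365.0, 165.0], [274.0, 245.0], [366.0, 245.0]]
18.0 [[268.0, 190.0], [373.0, 190.0], [274.0, 166.0], [366.0, 166.0], [274.0, 247.0], [366.0, 247.0]]
22.0 [[267.0, 196.0], [374.0, 196.0], [273.0, 167.0], [367.0, 167.0], [274.0, 250.0], [366.0, 250.0]]
9.7667 [420.3 -67.3  55.8] 167.44 [ 0.3  0.4 -1. ] 45.883775513385885
```

View pics/w6.png

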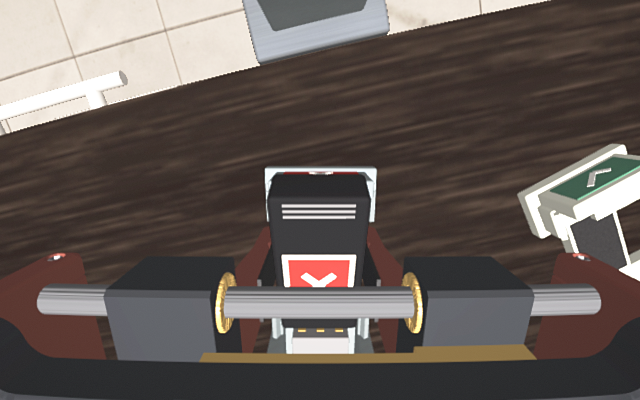

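```bash
cat > e.py <<'E'
import sys,pickle
from h import *
from scipy.optimize import least_squares
def feats(n,c0=296,c1=304):
    g=cv2.imread(f"pics/{n}.png")[:, c0:c1].astype(float).mean((1,2));return g
def edges(g,a=160,b=262):
    w=g>110;out=[]
    for i in range(a,b):
        if w[i]!=w[i-1]: out.append(round(i-1+(110-g[i-1])/(g[i]-g[i-1]),1))
    return out
if __name__=="__main__":
    for n in sys.argv[1:]: print(n,edges(feats(n)), )
    s=r.snapshot("wrist");print(s["fx"],s["cy"])
    M=np.linalg.inv(np.array(s["mount"]));K=np.array([[s["fx"],0,s["cx"]],[0,s["fy"],s["cy"]],[0,0,1.]]);D=np.array(s["dist"],float)
    pickle.dump((M,K,D),open("wc.p","wb"))
E
python3 e.py w4 w5 w6
```

```text
w4 [np.float64(159.1), np.float64(163.5), np.float64(177.3), np.float64(182.8), np.float64(183.2), np.float64(188.7), np.float64(189.9), np.float64(194.8), np.float64(236.2)]
w5 [np.float64(161.6), np.float64(165.6), np.float64(168.2), np.float64(193.0), np.float64(196.9), np.float64(198.9), np.float64(202.9), np.float64(204.9), np.float64(208.7), np.float64(246.6)]
w6 [np.float64(166.6), np.float64(171.8), np.float64(203.5), np.float64(207.5), np.float64(209.4), np.float64(213.2), np.float64(214.9), np.float64(218.7), np.float64(253.6)]
298.11858545576206 200.0170225725071
```

```bash
cat > g.py <<'E'
import pickle,sys
from e import *
M,K,D=pickle.load(open("wc.p","rb"))
def row(px,pz,x0,z0,t):
    Q=np.array([[x0+px*np.cos(t)-pz*np.sin(t),-10,z0-(px*np.sin(t)+pz*np.cos(t))]])
    return cv2.projectPoints(Q,cv2.Rodrigues(M[:3,:3])[0],M[:3,3],K,D)[0][0,0,1]
def rows(n):
    e=edges(feats(n),172,262)
    return np.array([e[0],e[1],e[2],e[3],e[4],e[5],e[6]]) 
def pose(n,tb=None):
    ref=rows("w4");PX=[least_squares(lambda x:row(x[0],12,0,15.4,0)-q,[30]).x[0] for q in ref]
    obs=rows(n);f=lambda p:np.array([row(x,12,p[0],p[1],p[2])-o for x,o in zip(PX,obs)]+([row(-0+48,-12,*p)-tb] if tb else [])+[.05*p[0],.05*(p[1]-15.4)])
    q=least_squares(f,[0,15.4,.3],x_scale=[1,1,.02]);return q.x,f(q.x)
if __name__=="__main__":
    for a in sys.argv[1:]:
        n,*tb=a.split(":");p,f=pose(n,float(tb[0]) if tb else None);print(n,"x0 %.1f mid z %.1f tilt %.1f"%(p[0],p[1],np.degrees(p[2])),np.round(f,1))
E
python3 g.py w5:168.2 w6:171.8
```

```text
w5 x0 -2.5 mid z 17.2 tilt 11.6 [-0.4  0.9 -0.7  0.5 -0.4  0.4 -0.1  0.  -0.1  0.1]
w6 x0 -9.9 mid z 88.1 tilt 32.4 [26.2 -2.7 -6.5 -5.7 -8.9 -8.3  7.3 -1.3 -0.5  3.6]
```

```bash
sed -i 's/,172,262/,176,262/' g.py; python3 g.py w5:168.2 w6:171.8 w5 w6
```

```text
w5 x0 -2.5 mid z 17.2 tilt 11.6 [-0.4  0.9 -0.7  0.5 -0.4  0.4 -0.1  0.  -0.1  0.1]
w6 x0 -3.0 mid z 15.2 tilt 18.4 [-0.2  0.8 -0.8  0.3 -0.3  0.2 -0.1  0.  -0.2 -0. ]
w5 x0 -4.0 mid z 19.0 tilt 9.7 [-0.4  0.9 -0.7  0.4 -0.5  0.3 -0.1 -0.2  0.2]
w6 x0 -3.5 mid z 15.9 tilt 17.9 [-0.2  0.8 -0.8  0.3 -0.3  0.2 -0.1 -0.2  0. ]
```

Emit:
apply_moves(rows=[1,0,0,0,0,1,0,0,0.08,0,1,0,0,0.08,0,1,0,0,0.05,0,1,0,0,0.05,0,1,0,0,0,0], force=20)

```text
clock: 10.37
tool_pos: [421.6, -67.6, 50.3]
ee_rot: [0.001, 0.109, 0.994, -0.0]
wrist_force: [-4.1, 0.2, 25.3]
width: 45.7
finger_force: 20.0
```

Emit:
apply_moves(rows=[1,0,0,0,0,1,0,0,0,0,1,0,0,-0.2,0,1,0,0,0,0,1,0,0,0,0], force=40)

```text
clock: 10.78
tool_pos: [420.3, -67.3, 53.7]
ee_rot: [-0.0, 0.109, 0.994, 0.0]
wrist_force: [0.6, -0.8, -0.8]
width: 45.7
finger_force: 40.0
```

```bash
python3 d.py w7 22;python3 e.py w7; python3 g.py w7
```

```text
22.0 [[267.0, 196.0], [374.0, 196.0], [273.0, 167.0], [367.0, 167.0], [274.0, 250.0], [366.0, 250.0]]
10.7833 [420.3 -67.3  53.7] 167.45 [ 0.6 -0.8 -0.8] 45.70699792499977
w7 [np.float64(167.2), np.float64(172.6), np.float64(210.0), np.float64(213.8), np.float64(215.4), np.float64(219.1), np.float64(220.5), np.float64(224.5), np.float64(257.1)]
298.11858545576206 200.0170225725071
w7 x0 -4.0 mid z 15.7 tilt 21.6 [-0.3  0.6 -0.6  0.3 -0.   0.  -0.1 -0.2  0. ]
```

Emit:
apply_moves(rows=[1,-0.12,0,0.04,0,1,-0.12,0,0.04,0,1,-0.1,0,0.02,0,1,-0.1,0,0,0,1,-0.1,0,0,0,1,-0.1,0,0,0,1,0,0,0,0])

```text
clock: 11.47
tool_pos: [435.4, -70.7, 51.0]
ee_rot: [-0.001, 0.109, 0.994, -0.0]
wrist_force: [-4.5, 1.6, 0.5]
width: 45.7
finger_force: 40.0
```

Emit:
apply_moves(rows=[1,-0.1,0,0,0,1,-0.1,0,0,0,1,-0.08,0,0,0,1,-0.04,0,0,0,1,0,0,0,0])

```text
clock: 11.88
tool_pos: [441.3, -72.1, 50.9]
ee_rot: [-0.003, 0.109, 0.994, -0.0]
wrist_force: [-9.9, 3.3, 4.9]
width: 45.7
finger_force: 40.0
```

Emit:
apply_moves(rows=[1,-0.08,0,0,0,1,-0.06,0,0,0,1,-0.06,0,0,0,1,-0.04,0,0,0,1,0,0,0,0])

```text
clock: 12.3
tool_pos: [444.5, -72.8, 50.8]
ee_rot: [-0.005, 0.109, 0.994, -0.0]
wrist_force: [-18.7, 5.8, 15.3]
width: 45.7
finger_force: 40.0
```

Emit:
apply_moves(rows=[1,0,0,0.06,0,1,0,0,0.07,0,1,0,0,0.07,0,1,0,0,0.07,0,1,0,0,0.07,0,1,0,0,0,0], force=30)

```text
clock: 12.8
tool_pos: [446.9, -73.3, 43.3]
ee_rot: [-0.003, 0.109, 0.994, -0.001]
wrist_force: [-14.5, 4.2, 20.1]
width: 46.2
finger_force: 30.0
```

```bash
python3 d.py w8;python3 e.py w8; python3 g.py w8
```

```text
12.8 [446.9 -73.3  43.3] 167.48 [-14.5   4.2  20.1] 46.19855896485382
w8 [np.float64(160.3), np.float64(187.3), np.float64(191.5), np.float64(193.5), np.float64(197.7), np.float64(199.9), np.float64(203.7), np.float64(243.0)]
298.11858545576206 200.0170225725071
w8 x0 -2.2 mid z 17.3 tilt 7.1 [-0.2  0.9 -0.7  0.4 -0.6  0.3 -0.  -0.1  0.1]
```

Emit:
apply_moves(rows=[1,-0.04,0,0.07,0,1,0,0,0.07,0,1,0,0,0.06,0,1,0,0,0.06,0,1,0,0,0.06,0,1,0,0,0,0])

```text
clock: 13.4
tool_pos: [451.2, -74.3, 37.4]
ee_rot: [0.001, 0.109, 0.994, -0.001]
wrist_force: [-13.0, 1.4, 39.4]
width: 45.5
finger_force: 30.0
```

```bash
python3 d.py w9;python3 e.py w9; python3 g.py w9
```

```text
13.4 [451.2 -74.3  37.4] 167.46 [-13.    1.4  39.4] 45.52318390814461
w9 [np.float64(179.4), np.float64(183.7), np.float64(186.2), np.float64(190.2), np.float64(192.6), np.float64(196.7), np.float64(238.5)]
298.11858545576206 200.0170225725071
w9 x0 -1.1 mid z 14.3 tilt -1.0 [-0.1  1.1 -1.   0.5 -0.7  0.1 -0.  -0.1 -0.1]
```

```bash
python3 -c "
import cv2,numpy as np
i=np.hstack([cv2.imread('pics/%s.png'%n)[110:370,230:410] for n in ('w8','w9')]);cv2.imwrite('pics/v9.png',cv2.resize(i,None,fx=2.2,fy=2.2,interpolation=2))
from h import *
o=st();s=r.snapshot('wrist');x=[437.1,-70.9,np.radians(-12.5)]
for c in [(-43.5,18,40),(-43.5,-18,40),(-48,-23,34),(-60,18,40)]:
    P=[x[0]+np.cos(x[2])*c[0]-np.sin(x[2])*c[1],x[1]+np.sin(x[2])*c[0]+np.cos(x[2])*c[1],c[2]];p=proj(s,P,o)[0];print(c,p,(p-[230,110])*2.2+[396,0])
"
```

```text
(-43.5, 18, 40) [360.76929068 151.09586426] [683.69243949  90.41090137]
(-43.5, -18, 40) [280.72354134 151.06713639] [507.59179094  90.34770005]
(-48, -23, 34) [271.31234695 140.08518422] [486.88716329  66.18740529]
(-60, 18, 40) [362.05649664 113.08589362] [686.52429262   6.78896596]
```

View pics/v9.png

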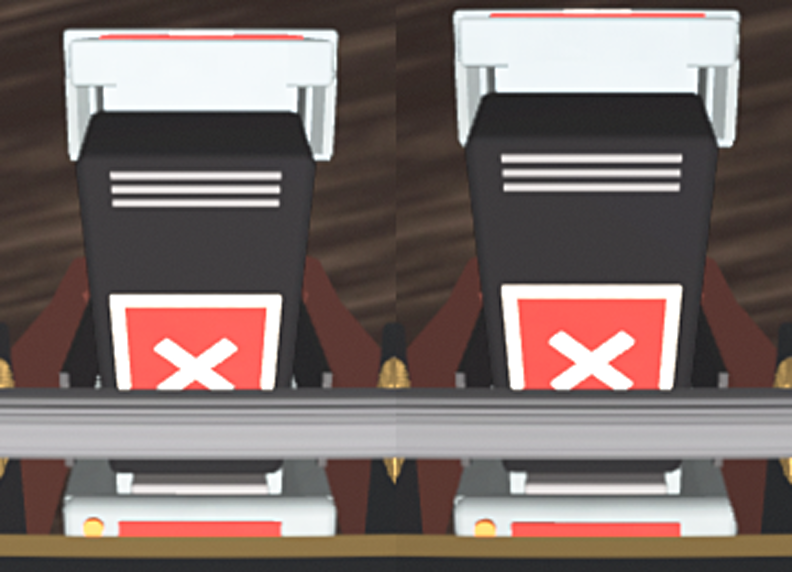

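```bash
sed -i 's/\[.05\*p\[0\],.05\*(p\[1\]-15.4)\]/[.01*p[0],.01*(p[1]-15.4)]/; s/\[row(-0+48,-12,\*p)-tb\]/[3*(row(48,-12,*p)-tb)]/' g.py; python3 g.py w6:172.5 w7:173.5 w8:160.8 w9:153
```

```text
w6 x0 -3.7 mid z 16.1 tilt 17.8 [-0.2  0.8 -0.8  0.3 -0.3  0.2 -0.1  0.  -0.   0. ]
w7 x0 -2.5 mid z 13.6 tilt 22.8 [-0.3  0.6 -0.6  0.4 -0.   0.1 -0.1  0.  -0.  -0. ]
w8 x0 2.2 mid z 12.2 tilt 13.4 [-0.4  0.9 -0.7  0.5 -0.5  0.4 -0.1  0.   0.  -0. ]
w9 x0 6.6 mid z 7.0 tilt 13.1 [-0.5  1.  -1.1  0.7 -0.5  0.5 -0.2  0.   0.1 -0.1]
```

Emit:
apply_moves(rows=[1,0,0,0,0,1,0,0,0,0,1,0,0,0,0,1,0,0,0,0], force=6)

```text
clock: 13.88
tool_pos: [452.2, -74.5, 35.9]
ee_rot: [0.001, 0.109, 0.994, -0.0]
wrist_force: [-2.7, -1.1, 9.1]
width: 45.9
finger_force: 6.0
```

```bash
python3 d.py w10;python3 e.py w10; python3 -c "
import cv2
g=cv2.imread('pics/w10.png')[120:185,300:340].mean((1,2));print(g.round().astype(int).tolist())"
```

```text
13.8833 [452.2 -74.5  35.9] 167.45 [-2.7 -1.1  9.1] 45.897421696895115
w10 [np.float64(177.9), np.float64(182.2), np.float64(184.9), np.float64(188.9), np.float64(191.4), np.float64(195.7), np.float64(238.2)]
298.11858545576206 200.0170225725071
[246, 246, 246, 246, 246, 246, 246, 246, 246, 246, 246, 246, 246, 246, 246, 246, 247, 247, 247, 247, 247, 247, 248, 247, 248, 248, 248, 249, 253, 245, 141, 44, 35, 40, 41, 41, 42, 42, 42, 42, 42, 43, 42, 43, 43, 43, 43, 43, 43, 45, 50, 55, 60, 63, 63, 62, 60, 60, 118, 210, 244, 216, 125, 58, 57]
```

```bash
python3 g.py w10:150.3 w9:153
```

```text
w10 x0 8.3 mid z 4.0 tilt 14.0 [-0.6  1.1 -1.1  0.8 -0.5  0.4 -0.2  0.   0.1 -0.1]
w9 x0 6.6 mid z 7.0 tilt 13.1 [-0.5  1.  -1.1  0.7 -0.5  0.5 -0.2  0.   0.1 -0.1]
```

Emit:
apply_moves(rows=[-1,0,0,0,0,-1,0,0,0,0,-1,0,0,0,0,-1,0,0,0,0,-1,0,0,0,0])

```text
clock: 14.4
tool_pos: [451.0, -74.1, 34.8]
ee_rot: [0.0, 0.109, 0.994, 0.0]
wrist_force: [-0.3, -0.6, -0.4]
width: 75.6
finger_force: 0.0
```

```bash
python3 d.py w11;python3 e.py w11; python3 -c "
import cv2
g=cv2.imread('pics/w11.png')[110:185,300:340].mean((1,2));print(g.round().astype(int).tolist())"
```

```text
14.4 [451.  -74.1  34.8] 167.45 [-0.3 -0.6 -0.4] 75.62712962307565
w11 [np.float64(181.3), np.float64(185.7), np.float64(188.2), np.float64(192.5), np.float64(194.9), np.float64(199.2), np.float64(241.6)]
298.11858545576206 200.0170225725071
[52, 53, 50, 53, 129, 234, 211, 151, 173, 232, 245, 248, 247, 247, 248, 247, 247, 247, 248, 248, 248, 248, 248, 248, 248, 248, 248, 248, 248, 248, 248, 248, 248, 248, 248, 248, 248, 248, 248, 249, 250, 254, 243, 119, 39, 37, 41, 42, 42, 42, 42, 42, 42, 43, 43, 43, 43, 43, 43, 43, 43, 43, 44, 48, 54, 59, 63, 64, 63, 62, 58, 78, 175, 237, 245]
```

Emit:
apply_moves(rows=[-1,0,0,-1,0,-1,0,0,-1,0,1,0,0,-0.8,0,1,0.8,0,0,0,1,0.8,0,0,0,1,0,0,0,0,1,0,0,0,0,1,0,0,0,0,1,0,0,0,0,1,0,0,0,0,1,0,0,0,0,1,0,0,0,0], force=20)

```text
clock: 15.5
tool_pos: [412.1, -65.4, 104.7]
ee_rot: [-0.0, 0.109, 0.994, 0.0]
wrist_force: [-0.5, -0.5, 0.1]
width: 24.5
finger_force: 0.0
```

```bash
cat > k.py <<'E'
import sys
from h import *
for c in ["scene","side"]:
    s=r.snapshot(c);save(s,c+sys.argv[1]);K=cam(s)[2]
    for n in sys.argv[2:]:
        for d in r.place_of(s,n)[:1]: print(c,n,round(d["score"],2),np.round(d["xy"],1),"z10",np.round(ray(s,d["xy"],10)[0][:2],1),"z22",np.round(ray(s,d["xy"],22)[0][:2],1))
o=st();print(o["clock"],np.round(o["tool_pos"],1),o["width"])
E
python3 k.py 1 pack_red pack_red_nose
```

```text
scene pack_red 0.97 [383.5 215.7] z10 [452.6 -86.3] z22 [447.9 -73.3]
scene pack_red_nose 0.63 [368.7 208.2] z10 [494.3 -93.8] z22 [488.8 -80.7]
side pack_red 0.79 [262.5 230.3] z10 [443.9 -37.6] z22 [439.6 -61.6]
side pack_red_nose 0.65 [287.2 235. ] z10 [490.9 -73.2] z22 [485.3 -96.3]
15.8 [411.8 -65.4 104.9] 1.789342625152844
```

Emit:
apply_moves(rows=[1,0,0,0.6,0,1,0,0,0.5,0,1,0,0,0.1,0,1,0,0,0.1,0,1,0,0,0.1,0,1,0,0,0.08,0,1,0,0,0,0])

```text
clock: 16.38
tool_pos: [410.7, -65.2, 67.8]
ee_rot: [-0.001, 0.109, 0.994, -0.0]
wrist_force: [-1.1, -0.6, 2.4]
width: 0.5
finger_force: 1.0
```

Emit:
apply_moves(rows=[1,0,0,0.08,0,1,0,0,0.08,0,1,0,0,0.06,0,1,0,0,0.06,0,1,0,0,0,0])

```text
clock: 16.8
tool_pos: [411.7, -65.4, 60.9]
ee_rot: [-0.0, 0.109, 0.994, -0.0]
wrist_force: [-1.6, -0.6, -0.0]
width: 0.3
finger_force: 0.0
```

Emit:
apply_moves(rows=[1,0,0,0.06,0,1,0,0,0.06,0,1,0,0,0.06,0,1,0,0,0,0])

```text
clock: 17.13
tool_pos: [412.5, -65.4, 59.1]
ee_rot: [0.001, 0.109, 0.994, -0.001]
wrist_force: [-12.9, 2.1, 49.3]
width: 0.4
finger_force: 24.6
```

Emit:
apply_moves(rows=[1,0,0,-0.5,0,1,0,0,-1,0,-1,0,0,-1,0,-1,-0.6,0,-1,0,-1,-1,0,-1,0,-1,-1,0,0,0,-1,0,0,0,0,-1,0,0,0,0], force=40)

```text
clock: 17.8
tool_pos: [476.1, -79.7, 169.0]
ee_rot: [0.0, 0.11, 0.994, 0.0]
wrist_force: [-0.3, 0.2, 0.0]
width: 37.2
finger_force: 0.0
```

```bash
python3 b.py w12 pack_red pack_red_nose; python3 - <<'E'
from h import *
import pickle
o=st();s=r.snapshot("wrist");x=[437.1,-70.9,np.radians(-12.5)]
for c in [(-43.5,18,40),(-43.5,-18,40),(-43.5,-23,34),(-43.5,23,34),(0,23,34),(26,35,10),(-26,35,10),(43,-10,34)]:
    P=[x[0]+np.cos(x[2])*c[0]-np.sin(x[2])*c[1],x[1]+np.sin(x[2])*c[0]+np.cos(x[2])*c[1],c[2]];print(c,proj(s,P,o)[0].round(1))
i=cv2.imread("pics/w12.png")[20:270,220:420];cv2.imwrite("pics/v12.png",cv2.resize(i,None,fx=2.4,fy=2.4,interpolation=2))
E
```

```text
17.8 [476.1 -79.7 169. ] toolx yaw 167.42 tilt 0.05
 rect@24 [293.8, 103.4, 342.6, 205.3] ((438.4532775878906, -72.19506072998047), (47.40915298461914, 97.10149383544922), 77.22261810302734) [[386.0, -85.0], [481.0, -106.0], [491.0, -60.0], [396.0, -38.0]]
pack_red_nose 0.74 [318. 205.] [488.3 -83.5]
(-43.5, 18, 40) [340.7 109.1]
(-43.5, -18, 40) [298.7 109.1]
(-43.5, -23, 34) [293.5 109.3]
(-43.5, 23, 34) [345.9 109.4]
(0, 23, 34) [344.9 159. ]
(26, 35, 10) [354.1 181.8]
(-26, 35, 10) [355.7 129.1]
(43, -10, 34) [309.  204.4]
```

View pics/v12.png

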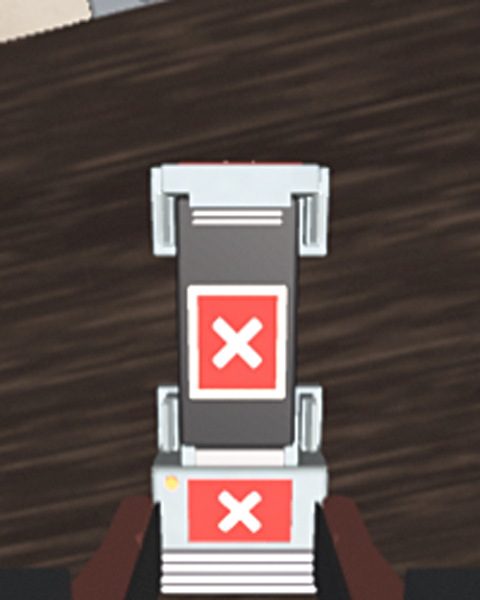

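Emit:
apply_moves(rows=[-1,0.2,1,0,0,-1,0.2,1,0,0,-1,0.2,1,0,0,-1,0.2,1,0,0,-1,0.2,1,0,0,-1,0.2,1,0,0,-1,0.2,1,0,0,-1,0.2,1,0,0,-1,0.2,1,0,0,-1,0.2,1,0,1,-1,0.2,1,0,0,-1,0,0,0,0])

```text
clock: 19.05
tool_pos: [482.6, 206.2, 169.1]
ee_rot: [-0.0, 0.15, 0.989, 0.002]
wrist_force: [-0.6, 1.0, 0.7]
width: 88.3
finger_force: 0.0
```

```bash
python3 b.py w13 pack_green pack_green_nose; python3 - <<'E'
from h import *
s=r.snapshot("scene")
for p in [(262,352),(262,385),(100,345),(150,302)]: print(p,[ray(s,p,z)[0][:2].round().tolist() for z in (0,60,100)])
s=r.snapshot("side")
for p in [(224,110),(228,165),(285,163),(283,112)]: print(p,[ray(s,p,z)[0][:2].round().tolist() for z in (0,60,100)])
E
```

```text
19.05 [482.6 206.2 169.1] toolx yaw 162.77 tilt 0.18
pack_green 0.93 [352. 181.] [482.7 243. ]
 rect@24 [326.3, 133.6, 381.7, 236.3] ((482.6424255371094, 242.04315185546875), (47.93513870239258, 96.80658721923828), 80.1063232421875) [[431.0, 227.0], [526.0, 210.0], [534.0, 257.0], [439.0, 274.0]]
pack_green_nose 0.76 [356. 227.] [528.9 233.2]
(262, 352) [[495.0, 339.0], [468.0, 367.0], [450.0, 385.0]]
(262, 385) [[459.0, 389.0], [435.0, 412.0], [419.0, 427.0]]
(100, 345) [[754.0, 469.0], [705.0, 486.0], [672.0, 497.0]]
(150, 302) [[748.0, 357.0], [699.0, 383.0], [667.0, 401.0]]
(224, 110) [[517.0, 1301.0], [486.0, 1011.0], [466.0, 817.0]]
(228, 165) [[431.0, 465.0], [411.0, 282.0], [398.0, 161.0]]
(285, 163) [[610.0, 443.0], [567.0, 264.0], [538.0, 144.0]]
(283, 112) [[781.0, 1200.0], [716.0, 923.0], [673.0, 738.0]]
```

Emit:
apply_moves(rows=[-1,0,0,0,-1,-1,0,0,0,-0.46,-1,0.25,0.71,0,0,-1,0,0.71,0,0,-1,0,0,1,0,-1,0,0,1,0,-1,0,0,1,0,-1,0,0,1,0,-1,0,0,1,0,-1,0,0,0.67,0,-1,0,0,0,0,1,0,0,0,0], force=40)

```text
clock: 20.35
tool_pos: [483.9, 235.7, 26.8]
ee_rot: [-0.0, 0.09, 0.996, -0.0]
wrist_force: [0.5, -0.2, -1.1]
width: 84.1
finger_force: 0.0
```

Emit:
apply_moves(rows=[1,0,0,0,0,1,0,0,0,0,1,0,0,0,0,1,0,0,0,0,1,0,0,0,0,1,0,0,0,0,1,0,0,0,0,1,0,0,0,0,1,0,0,0,0])

```text
clock: 21.1
tool_pos: [483.9, 237.1, 27.3]
ee_rot: [0.0, 0.089, 0.996, 0.0]
wrist_force: [0.1, 1.7, 1.9]
width: 45.9
finger_force: 40.0
```

Emit:
apply_moves(rows=[1,0,0,-0.5,0,1,0,0,-1,0,1,0,0,-1,0,1,0,0,-1,0,1,0,0,-1,0,1,0,0,-1,0,1,-0.8,-0.82,0,0,1,-0.8,-0.82,0,0,1,-0.8,-0.82,0,0,1,-0.8,-0.82,0,0,1,0,0,0,-1,1,0,0,0,-1])

```text
clock: 22.1
tool_pos: [548.1, 139.0, 164.8]
ee_rot: [-0.001, 0.002, 1.0, -0.001]
wrist_force: [0.2, 0.5, -2.3]
width: 45.7
finger_force: 40.0
```

Emit:
apply_moves(rows=[1,0,0,0,-1,1,0,0,0,-1,1,0,0,0,-1,1,0,0,0,-0.4,1,0,0,0,0,1,0,0,0,0])

```text
clock: 22.6
tool_pos: [547.4, 141.4, 164.8]
ee_rot: [-0.0, -0.145, 0.989, -0.0]
wrist_force: [0.5, 0.9, -2.4]
width: 45.4
finger_force: 40.0
```

```bash
python3 b.py w14 cradle_charge charge_lip charge_contacts; python3 - <<'E'
from h import *
o=st();s=r.snapshot("wrist")
m=r.cut_out(s,"cradle_charge")[0];print(m["score"],m["extent"])
np.save("m14.npy",m["mask"])
E
python3 e.py w14
```

```text
22.6 [547.4 141.4 164.8] toolx yaw -163.35 tilt 0.05
cradle_charge 0.31 [317.  56.] [422.5 102.5]
charge_lip 0.71 [314.  57.] [430.2 102.7]
charge_contacts 0.65 [321. 113.] [471.3 120.9]
charge_contacts 0.62 [321. 160.] [512.  132.9]
0.95 [278.2, 37.1, 357.2, 163.5]
w14 [np.float64(162.8), np.float64(173.1), np.float64(178.5), np.float64(179.2), np.float64(184.4), np.float64(185.3), np.float64(190.9), np.float64(232.2)]
298.11858545576206 200.0170225725071
```

```bash
cat > ef.py <<'E'
from h import *
from scipy.optimize import minimize
from scipy.ndimage import map_coordinates
s=r.snapshot("wrist")
def T(pos,yaw):
    y=np.radians(yaw);X=np.array([np.cos(y),np.sin(y),0]);Z=np.array([0,0,-1.]);m=np.c_[X,np.cross(Z,X),Z]
    return {"tool_pos":np.array(pos),"ee_rot":np.roll(R.from_matrix(m).as_quat(),1)}
L=[((-26,-35,10),(-26,-18,10)),((-26,18,10),(-26,35,10)),((26,-35,10),(26,-18,10)),((26,18,10),(26,35,10)),((-26,-17,10),(26,-17,10)),((-26,17,10),(26,17,10)),((-43.5,-17,40),(-43.5,17,40)),((43,-18,36),(43,18,36)),((-60,-18,40),(-60,18,40))]
pts=np.vstack([np.linspace(a,b,25) for a,b in L])
def run(img,o,g):
    gr=cv2.cvtColor(cv2.imread(img),cv2.COLOR_BGR2GRAY).astype(float)
    def score(p,sig,per=False):
        c,sn=np.cos(p[2]),np.sin(p[2]);P=np.c_[p[0]+c*pts[:,0]-sn*pts[:,1],p[1]+sn*pts[:,0]+c*pts[:,1],pts[:,2]]
        uv=proj(s,P,o);v=map_coordinates(M[sig],[uv[:,1],uv[:,0]],order=1)
        return v.reshape(-1,25).mean(1).round(1) if per else -v.mean()
    M={}
    for sig in (3,1):
        b=cv2.GaussianBlur(gr,(0,0),sig);M[sig]=np.minimum(np.hypot(cv2.Sobel(b,6,1,0),cv2.Sobel(b,6,0,1)),250/sig)
    G=[(g[0]+a,g[1]+b,g[2]+np.radians(d)) for a in np.arange(-8,9,2) for b in np.arange(-8,9,2) for d in np.arange(-6,7,1)]
    best=min(G,key=lambda p:score(p,3))
    for sig in (3,1):
        best=minimize(score,best,args=(sig,),method="Nelder-Mead",options=dict(initial_simplex=[best,(best[0]+1.5,best[1],best[2]),(best[0],best[1]+1.5,best[2]),(best[0],best[1],best[2]+.02)])).x
    print(img,best[:2].round(1),np.degrees(best[2]).round(2),score(best,1),score(best,1,True))
run("pics/w3.png",T([515.8,-86.8,164.8],165.06),(434,-74,-.24))
o=st();run("pics/w14.png",T(o["tool_pos"],-163.35),(471,119,.29))
E
python3 ef.py
```

```text
pics/w3.png [437.8 -70.2] -12.57 -223.95902123655472 [207.  199.  244.  240.6 240.3 241.1 215.6 198.6 229.4]
pics/w14.png [472.5 121.4] 16.79 -209.1310714616017 [239.4 226.9 244.5 234.5 223.6 227.2  26.2 209.8 250. ]
```

Emit:
apply_moves(rows=[1,0.9,0.1,0,0,1,0.9,0,0,0,1,0.9,0,0,0,1,0.86,0,0,0,1,0,0,0.9,0,1,0,0,0.9,0,1,0,0,0.9,0,1,0,0,0.9,0,1,0,0,0,0,1,0,0,0,0])

```text
clock: 23.83
tool_pos: [461.2, 118.7, 74.3]
ee_rot: [-0.001, -0.146, 0.989, 0.0]
wrist_force: [-0.4, -0.1, -2.9]
width: 46.0
finger_force: 40.0
```

```bash
cat > cf.py <<'E'
from h import *
o=st();a=np.radians(16.79);d=np.array(o["tool_pos"][:2])-[472.5,121.4]
f=np.array(o["wrist_force"]);c,s=np.cos(a),np.sin(a)
print(o["clock"],"cradle x,y",np.round([c*d[0]+s*d[1],-s*d[0]+c*d[1]],1),"z",round(o["tool_pos"][2],1),"F",np.round([c*f[0]+s*f[1],-s*f[0]+c*f[1],f[2]],1),"w",round(o["width"],1))
E
python3 cf.py; python3 d.py w15; python3 e.py w15
```

```text
23.8333 cradle x,y [-11.6   0.7] z 74.3 F [-0.4  0.  -2.9] w 46.0
23.8333 [461.2 118.7  74.3] -163.22 [-0.4 -0.1 -2.9] 46.03714994834975
w15 [np.float64(162.5), np.float64(173.0), np.float64(178.6), np.float64(179.2), np.float64(184.5), np.float64(185.2), np.float64(190.9), np.float64(192.8), np.float64(194.3), np.float64(232.2)]
298.11858545576206 200.0170225725071
```

Emit:
apply_moves(rows=[1,0,-0.03,0.28,0,1,0,0,0.07,0,1,0,0,0.07,0,1,0,0,0.07,0,1,0,0,0.07,0,1,0,0,0.07,0,1,0,0,0.07,0,1,0,0,0.07,0,1,0,0,0.06,0,1,0,0,0.04,0,1,0,0,0,0], force=20)

```text
clock: 24.85
tool_pos: [464.4, 118.4, 54.1]
ee_rot: [0.002, -0.146, 0.989, 0.0]
wrist_force: [5.1, -0.2, 5.7]
width: 45.9
finger_force: 20.0
```

```bash
python3 cf.py
```

```text
24.85 cradle x,y [-8.6 -0.5] z 54.1 F [ 4.8 -1.7  5.7] w 45.9
```

Emit:
apply_moves(rows=[1,0.06,0,0.06,0,1,0.06,0,0.06,0,1,0,0,0.06,0,1,0,0,0,0])

```text
clock: 25.18
tool_pos: [463.2, 118.1, 51.2]
ee_rot: [0.004, -0.146, 0.989, 0.0]
wrist_force: [4.5, -1.8, 20.6]
width: 46.3
finger_force: 20.0
```

Emit:
apply_moves(rows=[1,0,0,0,0,1,0,0,0,0,1,0,0,-0.12,0,1,0,0,0,0], force=40)

```text
clock: 25.52
tool_pos: [460.0, 117.2, 52.3]
ee_rot: [0.001, -0.146, 0.989, 0.0]
wrist_force: [1.3, 0.1, 8.6]
width: 45.9
finger_force: 40.0
```

```bash
python3 cf.py; python3 d.py w16; python3 e.py w16;  python3 -c "
import cv2
g=cv2.imread('pics/w16.png')[140:205,300:340].mean((1,2));print(g.round().astype(int).tolist())"
```

```text
25.5167 cradle x,y [-13.2  -0.4] z 52.3 F [ 1.3 -0.2  8.6] w 45.9
25.5167 [460.  117.2  52.3] -163.25 [1.3 0.1 8.6] 45.89995487142473
w16 [np.float64(164.9), np.float64(165.3), np.float64(171.6), np.float64(204.2), np.float64(208.2), np.float64(209.7), np.float64(213.5), np.float64(215.2), np.float64(218.7), np.float64(252.4)]
298.11858545576206 200.0170225725071
[63, 64, 64, 64, 63, 63, 64, 64, 65, 65, 65, 65, 65, 64, 64, 64, 62, 59, 80, 140, 233, 255, 255, 255, 234, 180, 202, 147, 103, 139, 197, 171, 69, 38, 43, 45, 44, 45, 45, 45, 45, 45, 45, 45, 45, 45, 45, 45, 45, 46, 46, 46, 46, 46, 46, 46, 49, 57, 65, 73, 75, 72, 67, 61, 93]
```

```bash
python3 g.py w15 w16:172
```

```text
w15 x0 71.0 mid z -87.9 tilt 75.2 [ 0.1  3.  -1.8  2.1 -2.9 -2.5  2.1  0.7 -1. ]
w16 x0 -3.0 mid z 18.0 tilt 20.1 [-0.3  0.6 -0.6  0.4 -0.3  0.3 -0.1  0.  -0.   0. ]
```

Emit:
apply_moves(rows=[1,-0.08,0,-0.06,0,1,-0.1,0,0,0,1,-0.1,0,0,0,1,-0.1,0,0,0,1,-0.1,0,0,0,1,-0.1,0,0,0,1,0,0,0,0])

```text
clock: 26.2
tool_pos: [471.8, 120.7, 52.2]
ee_rot: [-0.002, -0.146, 0.989, -0.0]
wrist_force: [-7.0, -1.6, 1.2]
width: 46.1
finger_force: 40.0
```

```bash
python3 cf.py
```

```text
26.2 cradle x,y [-0.8 -0.4] z 52.2 F [-7.1  0.5  1.2] w 46.1
```

Emit:
apply_moves(rows=[1,-0.1,0,0.02,0,1,-0.1,0,0,0,1,-0.08,0,0,0,1,-0.06,0,0,0,1,0,0,0,0])

```text
clock: 26.62
tool_pos: [477.1, 122.3, 51.8]
ee_rot: [-0.004, -0.146, 0.989, -0.001]
wrist_force: [-16.4, -3.3, 13.5]
width: 45.6
finger_force: 40.0
```

```bash
python3 cf.py
```

```text
26.6167 cradle x,y [ 4.6 -0.4] z 51.8 F [-16.6   1.5  13.5] w 45.6
```

Emit:
apply_moves(rows=[1,-0.06,0,0,0,1,-0.06,0,0,0,1,0,0,0,0])

```text
clock: 26.87
tool_pos: [479.1, 122.9, 51.7]
ee_rot: [-0.005, -0.146, 0.989, -0.002]
wrist_force: [-18.3, -4.9, 15.4]
width: 46.0
finger_force: 40.0
```

```bash
python3 cf.py; python3 d.py w17; python3 e.py w17;  python3 -c "
import cv2
g=cv2.imread('pics/w17.png')[130:205,300:340].mean((1,2));print(g.round().astype(int).tolist())"
```

```text
26.8667 cradle x,y [ 6.7 -0.4] z 51.7 F [-18.9   0.6  15.4] w 46.0
26.8667 [479.1 122.9  51.7] -163.21 [-18.3  -4.9  15.4] 46.022002286177994
w17 [np.float64(171.7), np.float64(203.2), np.float64(206.8), np.float64(208.6), np.float64(212.4), np.float64(214.1), np.float64(217.6), np.float64(251.8)]
298.11858545576206 200.0170225725071
[242, 175, 220, 255, 255, 255, 255, 255, 255, 255, 255, 255, 255, 255, 255, 255, 255, 255, 255, 255, 255, 255, 255, 255, 255, 255, 255, 255, 255, 255, 255, 255, 255, 255, 255, 255, 255, 255, 255, 255, 255, 239, 60, 29, 39, 41, 41, 41, 41, 41, 41, 42, 42, 42, 42, 41, 42, 42, 43, 42, 43, 42, 42, 42, 42, 47, 54, 61, 67, 68, 65, 60, 55, 100, 193]
```

Emit:
apply_moves(rows=[1,-0.06,0,0,0,1,-0.04,0,0,0,1,0,0,0,0])

```text
clock: 27.22
tool_pos: [480.3, 123.3, 51.3]
ee_rot: [-0.006, -0.146, 0.989, -0.002]
wrist_force: [-21.3, -4.2, 15.2]
width: 45.8
finger_force: 40.0
```

```bash
python3 cf.py
```

```text
27.2167 cradle x,y [ 8.  -0.5] z 51.3 F [-21.6   2.1  15.2] w 45.8
```

Emit:
apply_moves(rows=[1,0,0,0.06,0,1,0,0,0.07,0,1,0,0,0.07,0,1,0,0,0.07,0,1,0,0,0.07,0,1,0,0,0,0,1,0,0,0.07,0,1,0,0,0.07,0,1,0,0,0.06,0,1,0,0,0.06,0,1,0,0,0,0], force=30)

```text
clock: 28.13
tool_pos: [485.9, 125.0, 39.4]
ee_rot: [-0.0, -0.146, 0.989, -0.001]
wrist_force: [-12.9, -5.0, 31.7]
width: 46.0
finger_force: 30.0
```

```bash
python3 cf.py; python3 d.py w18; python3 e.py w18;  python3 -c "
import cv2
g=cv2.imread('pics/w18.png')[130:205,300:340].mean((1,2));print(g.round().astype(int).tolist())"
```

```text
28.1333 cradle x,y [13.8 -0.5] z 39.4 F [-13.8  -1.1  31.7] w 46.0
28.1333 [485.9 125.   39.4] -163.22 [-12.9  -5.   31.7] 45.97417584994963
w18 [np.float64(166.2), np.float64(170.6), np.float64(172.9), np.float64(177.0), np.float64(179.3), np.float64(183.6), np.float64(226.7)]
298.11858545576206 200.0170225725071
[255, 255, 255, 255, 255, 255, 255, 255, 255, 255, 255, 255, 255, 255, 255, 255, 255, 255, 255, 255, 255, 82, 23, 36, 39, 39, 39, 39, 40, 45, 52, 58, 61, 65, 67, 65, 91, 203, 251, 235, 155, 71, 65, 127, 221, 250, 215, 105, 62, 80, 176, 240, 238, 168, 75, 68, 73, 73, 73, 73, 73, 73, 73, 73, 73, 73, 73, 72, 72, 72, 72, 72, 72, 72, 72]
```

```bash
sed -i 's/e=edges(feats(n),176,262)/e=edges(feats(n),160 if n>"w17" else 176,262)[-7:]/' g.py; python3 g.py w17:171.8 w18:150.7
```

```text
w17 x0 -3.2 mid z 18.4 tilt 19.1 [-0.4  0.8 -0.6  0.3 -0.3  0.4 -0.1  0.  -0.   0. ]
w18 x0 7.4 mid z 12.8 tilt 4.2 [-0.5  0.9 -1.   0.7 -0.4  0.4 -0.2  0.   0.1 -0. ]
```

Emit:
apply_moves(rows=[1,0,0,0,0,1,0,0,0,0,1,0,0,0,0,1,0,0,0,0], force=6)

```text
clock: 28.57
tool_pos: [487.1, 125.4, 38.2]
ee_rot: [0.001, -0.146, 0.989, -0.0]
wrist_force: [-4.0, -2.5, 8.8]
width: 46.1
finger_force: 6.0
```

Emit:
apply_moves(rows=[-1,0,0,0,0,-1,0,0,0,0,-1,0,0,0,0,-1,0,0,0,0,-1,0,0,0,0,-1,0,0,-1,0,-1,0,0,-1,0,-1,0,0,-0.8,0,-1,0,0,0,0])

```text
clock: 29.32
tool_pos: [488.5, 126.1, 110.8]
ee_rot: [0.003, -0.146, 0.989, 0.0]
wrist_force: [1.1, 0.2, 0.7]
width: 87.8
finger_force: 0.0
```

```bash
python3 cf.py; python3 b.py w19 pack_green pack_green_nose
```

```text
29.3167 cradle x,y [16.7 -0.2] z 110.8 F [ 1.1 -0.2  0.7] w 87.8
29.3167 [488.5 126.1 110.8] toolx yaw -163.25 tilt 0.31
pack_green 0.73 [319. 191.] [476.4 122.4]
 rect@24 [282.9, 135.7, 353.9, 258.5] ((477.64129638671875, 123.00778198242188), (100.1008071899414, 52.30519104003906), 17.71683120727539) [[422.0, 133.0], [438.0, 83.0], [533.0, 113.0], [517.0, 163.0]]
pack_green_nose 0.81 [317. 249.] [523.  135.3]
```

Emit:
apply_moves(rows=[1,0.85,0,0,0,1,0.85,0,0,0,1,0,0,0,0,1,0,0,0,0,1,0,0,0,0,1,0,0,0,0,1,0,0,0,0,1,0,0,0,0,1,0,0,0,0,1,0,0,0,0,1,0,0,0,0,1,0,0,0,0], force=20)

```text
clock: 30.52
tool_pos: [445.9, 113.0, 107.4]
ee_rot: [0.0, -0.146, 0.989, 0.0]
wrist_force: [-0.1, -0.6, 0.0]
width: 11.7
finger_force: 0.0
```

```bash
python3 cf.py
```

```text
30.5167 cradle x,y [-27.9  -0.4] z 107.4 F [-0.3 -0.5  0. ] w 11.7
```

Emit:
apply_moves(rows=[1,-0.06,0,0.75,0,1,0,0,0.65,0,1,0,0,0.1,0,1,0,0,0.08,0,1,0,0,0.08,0,1,0,0,0.08,0,1,0,0,0.08,0,1,0,0,0,0])

```text
clock: 31.18
tool_pos: [446.6, 112.8, 62.2]
ee_rot: [-0.001, -0.146, 0.989, -0.001]
wrist_force: [-1.7, -1.8, 3.2]
width: 0.3
finger_force: 1.2
```

```bash
python3 cf.py
```

```text
31.1833 cradle x,y [-27.2  -0.7] z 62.2 F [-2.2 -1.2  3.2] w 0.3
```

Emit:
apply_moves(rows=[1,0,0,0.06,0,1,0,0,0.05,0,1,0,0,0.05,0,1,0,0,0,0])

```text
clock: 31.52
tool_pos: [447.4, 113.5, 59.3]
ee_rot: [0.0, -0.146, 0.989, -0.001]
wrist_force: [-5.4, -3.1, 20.0]
width: 0.7
finger_force: 10.3
```

```bash
python3 cf.py
```

```text
31.5167 cradle x,y [-26.3  -0.3] z 59.3 F [-6.  -1.4 20. ] w 0.7
```

Emit:
apply_moves(rows=[1,0,0,-0.5,0,1,0,0,-1,0,1,0,0,-1,0,1,-0.6,0,-1,0,1,-1,0,-1,0,1,-1,0,0,0,1,0,0,0,0,1,0,0,0,0])

```text
clock: 32.18
tool_pos: [510.2, 132.6, 170.5]
ee_rot: [0.0, -0.146, 0.989, 0.0]
wrist_force: [0.2, 0.6, -0.4]
width: 0.6
finger_force: 0.0
```

```bash
python3 cf.py; python3 b.py w20 pack_green pack_green_nose; python3 - <<'E'
from h import *
import json
s=r.snapshot("wrist");o=st()
# pose-fit features on centre line, both seated packs, same method (top surface z=34, cradle frame)
def T(pos,yaw):
    y=np.radians(yaw);X=np.array([np.cos(y),np.sin(y),0]);Z=np.array([0,0,-1.]);m=np.c_[X,np.cross(Z,X),Z]
    return {"tool_pos":np.array(pos),"ee_rot":np.roll(R.from_matrix(m).as_quat(),1)}
for n,oo,C in (("w12",T([476.1,-79.7,169.],167.42),(437.5,-70.5,-12.55)),("w20",o,(472.5,121.4,16.79))):
    g=cv2.imread(f"pics/{n}.png").astype(float);a=np.radians(C[2])
    xs=np.arange(-62,60,.5);out=[]
    for y in (-13,0):
        P=np.c_[C[0]+np.cos(a)*xs-np.sin(a)*y,C[1]+np.sin(a)*xs+np.cos(a)*y,0*xs+34]
        uv=proj(s,P,oo).astype(np.float32);v=cv2.remap(g.mean(2).astype(np.float32),uv[:,0][None],uv[:,1][None],1)[0]
        print(n,"y",y,[(float(xs[i]),int(v[i-1]),int(v[i+1])) for i in range(1,len(xs)-1) if (v[i]-110)*(v[i-1]-110)<0])
    for x in (-20,25):
        ys=np.arange(-38,38,.5);P=np.c_[C[0]+np.cos(a)*x-np.sin(a)*ys,C[1]+np.sin(a)*x+np.cos(a)*ys,0*ys+34]
        uv=proj(s,P,oo).astype(np.float32);v=cv2.remap(cv2.GaussianBlur(g.mean(2).astype(np.float32),(0,0),.7),uv[:,0][None],uv[:,1][None],1)[0]
        print(n,"x",x,v[10:36].astype(int).tolist(),v[116:142].astype(int).tolist())
E
```

```text
32.1833 cradle x,y [39.3 -0.2] z 170.5 F [ 0.4  0.5 -0.4] w 0.6
32.1833 [510.2 132.6 170.5] toolx yaw -163.25 tilt 0.06
pack_green 0.98 [324. 153.] [470.2 127. ]
 rect@24 [292.4, 101.7, 344.3, 206.8] ((472.70574951171875, 120.3885498046875), (99.37601470947266, 48.71763229370117), 16.798030853271484) [[418.0, 129.0], [432.0, 83.0], [527.0, 111.0], [513.0, 158.0]]
pack_green_nose 0.84 [315. 203.] [521.1 132.4]
w12 y -13 [(-59.5, 108, 213), (-18.5, 110, 101), (-17.5, 101, 131), (28.0, 121, 88), (47.0, 67, 158)]
w12 y 0 [(-59.5, 109, 212), (-18.5, 111, 104), (-17.5, 104, 135), (28.0, 122, 91), (47.5, 109, 199)]
w12 x -20 [46, 47, 46, 46, 46, 46, 46, 47, 47, 47, 47, 47, 47, 47, 48, 48, 48, 46, 46, 46, 58, 72, 88, 99, 106, 109] [102, 88, 70, 58, 51, 52, 56, 58, 60, 61, 61, 61, 61, 61, 60, 59, 59, 59, 59, 58, 58, 58, 57, 57, 57, 57]
w12 x 25 [53, 81, 115, 162, 212, 229, 241, 233, 221, 195, 171, 149, 135, 128, 126, 127, 121, 114, 95, 76, 71, 69, 77, 85, 92, 106] [86, 84, 94, 120, 160, 180, 189, 175, 155, 144, 136, 136, 136, 136, 139, 146, 158, 182, 203, 224, 235, 241, 226, 206, 153, 98]
w20 y -13 [(26.0, 111, 107), (27.0, 107, 111), (36.5, 110, 109), (37.5, 109, 109), (38.0, 110, 109), (39.5, 109, 110), (40.5, 110, 109), (44.5, 92, 182)]
w20 y 0 [(26.0, 113, 110), (26.5, 107, 112), (42.0, 110, 89), (44.5, 99, 192)]
w20 x -20 [70, 69, 67, 65, 64, 63, 62, 62, 61, 61, 60, 60, 59, 57, 55, 53, 51, 50, 57, 66, 84, 101, 112, 120, 122, 124] [92, 72, 61, 50, 52, 54, 56, 57, 56, 56, 55, 56, 56, 56, 56, 56, 56, 55, 54, 54, 53, 53, 52, 51, 51, 50]
w20 x 25 [251, 254, 254, 254, 253, 251, 249, 250, 250, 250, 249, 245, 240, 235, 238, 245, 249, 252, 234, 213, 163, 120, 108, 100, 104, 108] [101, 94, 120, 151, 193, 231, 243, 252, 251, 251, 250, 250, 252, 253, 254, 254, 254, 247, 239, 204, 166, 116, 73, 61, 53, 54]
```

```bash
python3 - <<'E'
from h import *
s=r.snapshot("wrist");o=st()
def T(pos,yaw):
    y=np.radians(yaw);X=np.array([np.cos(y),np.sin(y),0]);Z=np.array([0,0,-1.]);m=np.c_[X,np.cross(Z,X),Z]
    return {"tool_pos":np.array(pos),"ee_rot":np.roll(R.from_matrix(m).as_quat(),1)}
for n,oo,C in (("w12",T([476.1,-79.7,169.],167.42),(437.5,-70.5,-12.55)),("w20",o,(472.5,121.4,16.79))):
    g=cv2.imread(f"pics/{n}.png").astype(np.float32).mean(2);a=np.radians(C[2])
    for z,xs in ((40,np.arange(-62,-22,1.)),(34,np.arange(-50,-12,1.)),(34,np.arange(24,66,1.))):
      for y in (-8,8):
        P=np.c_[C[0]+np.cos(a)*xs-np.sin(a)*y,C[1]+np.sin(a)*xs+np.cos(a)*y,0*xs+z]
        uv=proj(s,P,oo).astype(np.float32);v=cv2.remap(g,uv[:,0][None],uv[:,1][None],1)[0]
        print(n,z,y,xs[0],v.astype(int).tolist())
E
```

```text
w12 40 -8 -62.0 [42, 39, 53, 154, 236, 236, 234, 234, 234, 235, 236, 235, 236, 235, 235, 235, 239, 227, 143, 209, 250, 135, 219, 226, 139, 114, 115, 116, 115, 116, 116, 115, 114, 115, 114, 114, 113, 112, 113, 113]
w12 40 8 -62.0 [43, 44, 55, 150, 236, 237, 236, 235, 236, 236, 235, 235, 235, 235, 235, 236, 239, 228, 147, 211, 252, 142, 223, 228, 143, 119, 121, 122, 120, 120, 120, 120, 120, 119, 118, 117, 118, 118, 117, 116]
w12 34 -8 -50.0 [235, 235, 235, 236, 239, 189, 147, 238, 245, 149, 229, 212, 129, 114, 115, 116, 116, 116, 116, 115, 115, 115, 114, 114, 114, 113, 113, 113, 112, 112, 111, 110, 103, 133, 255, 255, 255, 211]
w12 34 8 -50.0 [235, 235, 235, 236, 240, 191, 151, 242, 247, 155, 232, 215, 133, 119, 122, 122, 120, 120, 120, 120, 120, 118, 118, 117, 118, 118, 117, 116, 117, 116, 116, 114, 107, 135, 255, 255, 255, 211]
w12 34 -8 24.0 [250, 255, 255, 157, 90, 95, 96, 97, 97, 96, 96, 96, 95, 95, 94, 94, 93, 94, 94, 93, 91, 78, 66, 110, 200, 247, 248, 245, 245, 239, 203, 174, 188, 215, 231, 231, 192, 147, 143, 145, 143, 143]
w12 34 8 24.0 [248, 255, 255, 157, 92, 97, 99, 100, 1
[... 746 characters left out ...]
5, 124, 118, 195, 255, 255, 255, 233, 204, 203]
w20 34 8 -50.0 [255, 255, 255, 233, 194, 254, 223, 197, 254, 190, 129, 132, 134, 134, 134, 133, 132, 132, 132, 132, 132, 132, 131, 130, 129, 130, 130, 130, 130, 126, 127, 237, 255, 255, 253, 229, 202, 204]
w20 34 -8 24.0 [253, 156, 109, 111, 112, 112, 112, 111, 112, 111, 111, 111, 111, 110, 110, 110, 110, 110, 107, 86, 80, 150, 248, 254, 253, 253, 252, 245, 242, 253, 255, 255, 255, 255, 255, 255, 255, 255, 255, 255, 255, 183]
w20 34 8 24.0 [227, 138, 111, 114, 116, 116, 116, 116, 115, 114, 114, 113, 114, 114, 113, 113, 113, 113, 105, 85, 97, 181, 254, 254, 253, 253, 251, 242, 239, 254, 255, 255, 255, 255, 255, 255, 255, 255, 255, 254, 244, 169]
```

```bash
python3 -c "
from rig import r
print(r.close_job())"
```

```text
the job is handed in; nothing more can be done
None
```

I handed in the job at about 32 s with the green pack in the charging cradle and the red pack in the discharging cradle. The last wrist-camera measurements show both flat under their lips. I don't have the judge's result.

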